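Sort tins, weights and a porous stone into their trays

TASK

Clear the row of loose parts in front of the three metal trays: put both white-lidded tins into the tray that already holds a tin, both slotted weights (brass and steel) into the tray that already holds a weight, and the flat porous stone into the empty tray. Each part must lie flat and upright on the tray's floor, not on the rim or on another part, and the tin and the weight already in the trays stay where they are.

Things in the scene. Friction and masses are not known exactly. Their poses are not given: they have to be found in the camera images.
- tin_a: White-lidded round sample tin, closed, lid fixed; 59 mm across at the lid, body 56 mm, 38 mm tall; starts loose on the worktop in the front row. Origin: centre of its underside, z up.
- tin_b: A second white-lidded round sample tin, same size as tin_a (59 mm across the lid, body 56 mm, 38 mm tall); starts loose on the worktop in the front row. Origin: centre of its underside, z up.
- brass_weight: Small brass-coloured slotted disc weight, 42 mm across, 18 mm tall, one radial slot; starts on the worktop in the front row. Origin: centre of its underside, z up.
- steel_weight: Pale steel slotted disc weight, 50 mm across, 20 mm tall, one radial slot; starts on the worktop in the front row. Origin: centre of its underside, z up.
- stone: Porous stone: flat plain beige-grey disc, 62 mm across, 10 mm thick; starts on the worktop in the front row. Origin: centre of its underside, z up.
- tin_tray: Low open metal tray that already holds one white-lidded tin (tin_in_tray). All three trays alike: 175 (x) x 170 (y) mm outside, floor and walls 3 mm thick, thin wire rim 12 mm above the worktop; fixed to the worktop, square to the robot within 0.1 rad. Origin: centre of its underside, on the worktop; x points away from the robot, z up.
- weight_tray: Low open metal tray that already holds one large slotted weight (weight_in_tray). All three trays alike: 175 (x) x 170 (y) mm outside, floor and walls 3 mm thick, thin wire rim 12 mm above the worktop; fixed to the worktop, square to the robot within 0.1 rad. Origin: centre of its underside, on the worktop; x points away from the robot, z up.
- stone_tray: Low open metal tray that is empty at the start. All three trays alike: 175 (x) x 170 (y) mm outside, floor and walls 3 mm thick, thin wire rim 12 mm above the worktop; fixed to the worktop, square to the robot within 0.1 rad. Origin: centre of its underside, on the worktop; x points away from the robot, z up.
- tin_in_tray: White-lidded tin, 59 mm across, 38 mm tall, loose, already standing near the far wall of tin_tray: its centre is 50 to 53 mm beyond the tray's centre in the tray's x and within 40 mm of it in y, so the near half of the tray is free. It stays there. Origin: centre of its underside, z up.
- weight_in_tray: Large pale steel slotted weight, 56 mm across, 26 mm tall, loose, already standing near the far wall of weight_tray: its centre is 50 to 53 mm beyond the tray's centre in the tray's x and within 40 mm of it in y, so the near half of the tray is free. It stays there. Origin: centre of its underside, z up.

How it is judged:
By the outcome, as a careful person would: the job done as asked, in the order asked, and still so for the second after the job is handed in, with the robot touching nothing.
It also fails if it takes over 115 s, if anything falls off the work surface, if the arm or the gripper's body presses on something with over 40 N, if the wrist force passes 120 N, or if a joint passes its speed limit or range.

ROBOT

A 6-joint arm with a two-finger parallel gripper is mounted at the origin on a cart in front of the work surface, level with it; the furniture and walls round the work are solid. World frame = base frame: x ahead of the robot, y to its left, z up, the work surface at z = 0. Lengths are in mm, angles in degrees, forces in N, time in s.
With the tool pointing down it reaches from about 275 to 875 mm from the base axis. Payload 12.5 kg.
Tool frame: the origin (TCP) lies between the finger pads; the fingertips stand 8 mm ahead of it and the grasp point (between the pads) lies 11 mm behind it; z points along the fingers, y is the direction in which the jaws open and shut (so a half turn about z gives the same grasp; the last joint's range is limited). The gripper opens to 85 mm and grips with 20 to 120 N. Pads are 22 mm wide; open, the fingers measure 114 mm over their backs; the gripper's body (76 mm by 85 mm) begins 54 mm behind the grasp point. The pads swing forward as they close: fully open they stand 13 mm farther back than shut.
Start: joints at [-68.331, 20.094, 94.641, -0, 65.266, -4.847], TCP at [245.566, -492.12, 239.29] pointing down, gripper open.
Joint ranges: [-157.81, 157.81], [-45, 120.19], [0.68, 151.7], [-89.99, 269.99], [4.06, 180], [-164.3, 164.3]. Speed limits (degrees/s): [127.2, 127.2, 159.86, 180, 180, 180].

INTERFACE

Orientations are given as [roll, pitch, yaw] about the fixed x, y, z axes, in that order (R = Rz(yaw) Ry(pitch) Rx(roll)).
In Python, from workcell import robot gives the robot as it stands.
- The arm moves only by the shell command python3 -m pendant 'ROWS' [OPENING] [FORCE]. ROWS is JSON, a list of rows, each an object of numbers: "x", "y", "z": the shift along the tool's x, y, z in cm; "ax", "ay", "az": the turn, a rotation vector about the tool's x, y, z in rad. In form: [{"x": .., "y": .., "z": .., "ax": .., "ay": .., "az": ..}, ...]. A call has 1 to 5 rows; each row shifts and turns the pose as measured when the row begins, along the tool's axes as they then stand; what a row does not reach is not made up. A row lasts 1/10 s, in which the tool goes at most 50 mm and 8.59 degrees, less where a joint would pass 70% of its speed; a pose out of reach is approached as far as the arm can. A call is refused whole if a number of a shift passes 5 or a number of a turn 0.15, either way. A call with a gripper value outside its range is refused whole. OPENING is the opening in per cent of the stroke, from 0 (shut) to 100 (fully open), set as the call begins (- or left out, the last holds). The fingers move at their own pace and stop on an object; FORCE is the grip in N (left out, the last holds). Time passes only in rows, so rows that do not move let the fingers close. It gives the time, the measured TCP pose, the force and the opening at its end, in the units of the state.
- robot.read_state(): the state, without advancing time (a new reading comes with each control period).
- robot.snapshot(name): name is "scene" or "top"; returns the picture (420x560x3 uint8, red, green, blue); there is no depth.
- robot.camera_model(name): a dict with "camera_matrix" (3x3 intrinsics, pixels), "k1" (the pictures are not rectified: a ray, as slopes to the right and down, at radius r is drawn at 1 + k1 r^2 times it, then the intrinsics apply), "R" (3x3) and "t" (3): a world point X has camera coordinates R X + t. Camera axes: x right, y down, z forward; pixel columns grow to the right and rows downward; lengths in mm; the calibration is good to about 2 mm. A picture is of the moment at which its call begins. camera_model takes no time and is no camera call.
- robot.finish_job(): hands the job in, once; it reports no verdict.
The state is a dict: "t": time; "joint_positions": joint angles; "qd": joint speeds; "effort": joint torques, N m; "eef_pos": TCP position; "ee_rot": TCP orientation; "ft_force": force on the tool from outside, world axes, zero at the start; "moment": the same for the moment, N m; "opening": opening from 0.0 (shut) to 1.0 (fully open).
Only numpy, scipy, OpenCV 4.12 (cv2) and the standard library are available. Lean on these libraries where they do the work, as an engineer would, in place of code of your own. Each camera call takes 0.05 s, during which the arm holds its last target.

## Working session

There is one attempt and no reset: what is moved stays moved. The work goes in short steps, Python scripts to look and compute and a shell command to move; the robot and the scene stay as the last step left them, time stands still between calls to the robot, and variables do not carry over. Pictures are saved under pics/ and viewed, and the job is handed in when it is done.

```bash
ls; mkdir -p pics; python3 - <<'E'
from workcell import robot
import cv2
for n in("scene","top"):
    cv2.imwrite(f"pics/{n}0.png",robot.snapshot(n)[:,:,::-1])
    m=robot.camera_model(n);print(n,m)
print(robot.read_state())
E
```

```text
pics
scene {'camera_matrix': array([[520.8274875 ,   0.        , 279.12766659],
       [  0.        , 520.8274875 , 218.2760388 ],
       [  0.        ,   0.        ,   1.        ]]), 'k1': -0.16142738650231025, 'R': array([[ 0.89985097, -0.4357267 ,  0.02026045],
       [-0.22120559, -0.49587446, -0.83974794],
       [ 0.37594724,  0.75116627, -0.54259829]]), 't': array([-526.48527131,  164.23442052, 1019.52497389])}
top {'camera_matrix': array([[530.67990213,   0.        , 282.87223056],
       [  0.        , 530.67990213, 208.52849394],
       [  0.        ,   0.        ,   1.        ]]), 'k1': 0.005830593843210774, 'R': array([[ 0.02630272, -0.99958215,  0.01198754],
       [-0.98009296, -0.02814683, -0.19653384],
       [ 0.19678913, -0.00657952, -0.98042376]]), 't': array([ -33.11853392,  549.76298882, 1254.26098088])}
{'t': 0.1, 'joint_positions': array([-6.83330246e+01,  2.01197474e+01,  9.46722951e+01,  7.95344402e-04,
        6.52662465e+01, -4.84978886e+00]), 'qd': array([-0.03014095, -0.06656082, -0.12562064,  0.0746727 , -0.01136068,
        0.03508376]), 'effort': array([-2.04058169e-04, -5.06832325e+01, -2.91875947e+01, -1.82139697e-04,
        2.67470896e-03,  5.29949546e-05]), 'eef_pos': array([ 245.45137842, -491.87545094,  238.83317966]), 'ee_rot': array([-1.79941981e+02, -5.64741602e-03,  2.65164283e+01]), 'ft_force': array([ 0.32363406, -0.11696085, -0.90383614]), 'moment': array([ 0.03195626, -0.0101674 ,  0.02311428]), 'opening': 0.9998362953749454}
```

View pics/scene0.png

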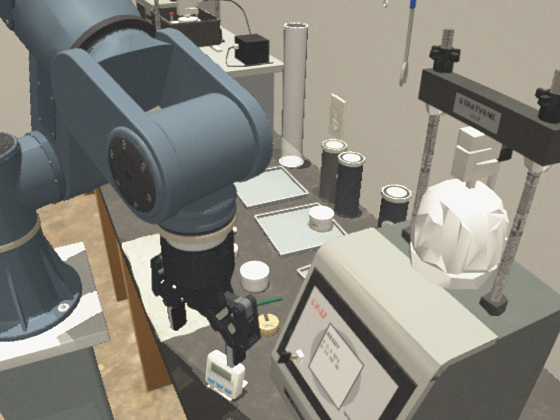

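View pics/top0.png

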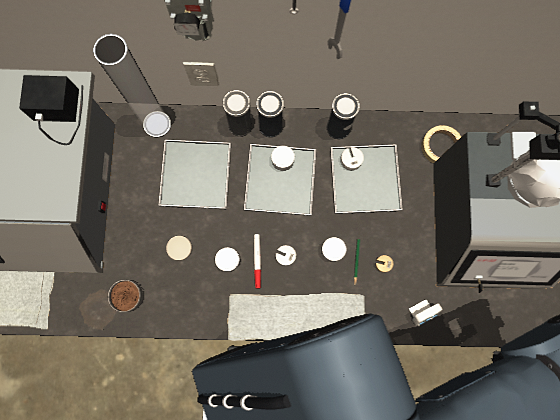

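The top view shows, left to right, the stone (178,247), tin (227,259), steel weight (286,255), tin (334,249) and brass weight (385,263). Behind them are the empty tray (195,174), the tin tray (281,180) and the weight tray (367,179). A red marker (257,260) and a pencil (357,260) lie in the row as well.

```bash
cat > h.py <<'E'
from workcell import robot
import numpy as np, cv2
def ray(n,uv,z):
    m=robot.camera_model(n);K=m["camera_matrix"]
    d=np.array([(uv[0]-K[0,2])/K[0,0],(uv[1]-K[1,2])/K[1,1]]);s=d.copy()
    for _ in range(20): s=d/(1+m["k1"]*(s@s))
    R,t=m["R"],m["t"];C=-R.T@t;v=R.T@np.array([s[0],s[1],1]);return C+v*(z-C[2])/v[2]
def proj(n,X):
    m=robot.camera_model(n);c=m["R"]@np.array(X,float)+m["t"];s=c[:2]/c[2];s=s*(1+m["k1"]*(s@s))
    K=m["camera_matrix"];return np.array([K[0,0]*s[0]+K[0,2],K[1,1]*s[1]+K[1,2]])
def shot(name,n="top"):
    im=robot.snapshot(n)[:,:,::-1].copy();cv2.imwrite(f"pics/{name}.png",im);return im
E
python3 - <<'E'
from h import *
im=cv2.imread("pics/top0.png")
c=im[130:300,140:440]
cv2.imwrite("pics/crop0.png",cv2.resize(c,None,fx=2.6,fy=2.6,interpolation=cv2.INTER_CUBIC))
hsv=cv2.cvtColor(im,cv2.COLOR_BGR2HSV)
bright=((hsv[...,2]>130)*255).astype(np.uint8)
cn,_=cv2.findContours(bright[:, :],cv2.RETR_EXTERNAL,cv2.CHAIN_APPROX_NONE)
for k in cn:
    a=cv2.contourArea(k);x,y,w,h=cv2.boundingRect(k)
    if a>100 and 120<y<290 and 150<x<425:
        if w>50:
            r=cv2.minAreaRect(k);print("tray",[ray("top",p,12)[:2].round() for p in cv2.boxPoints(r)],ray("top",r[0],12).round())
        else:
            c=(x+(w-1)/2,y+(h-1)/2)
            print(c,w,h,a,[ray("top",c,z)[:2].round(1) for z in(10,20,38)])
E
```

```text
(384.5, 263.0) 18 17 182.0 [array([ 427.6, -276.6]), array([ 426.6, -274.6]), array([ 424.7, -270.9])]
(227.0, 258.5) 25 24 435.5 [array([428. , 118.1]), array([426.9, 117.1]), array([425.1, 115.4])]
(286.0, 254.5) 21 20 269.0 [array([442.1, -29.2]), array([440.9, -29.1]), array([438.9, -28.8])]
(334.0, 248.5) 25 24 432.5 [array([ 460.6, -149.7]), array([ 459.3, -148.6]), array([ 457. , -146.7])]
(178.5, 247.5) 26 24 459.5 [array([452.2, 240.9]), array([451., 239.]), array([448.9, 235.6])]
(257.0, 260.5) 7 54 273.5 [array([425. ,  42.9]), array([424. ,  42.5]), array([422.2,  41.8])]
tray [array([ 727., -138.]), array([ 745., -314.]), array([ 565., -323.]), array([ 548., -151.])] [ 645. -231.   12.]
tray [array([554.,  82.]), array([733.,  75.]), array([ 723., -102.]), array([545., -90.])] [638.  -9.  12.]
tray [array([559., 300.]), array([736., 303.]), array([732., 124.]), array([555., 124.])] [644. 213.  12.]
(441.5, 142.5) 38 36 307.5 [array([ 748.2, -430.1]), array([ 744.8, -426.9]), array([ 738.6, -421.2])]
```

View pics/crop0.png

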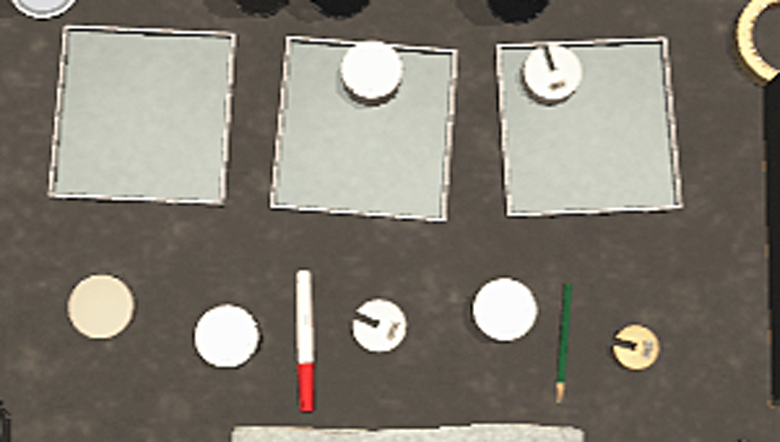

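```bash
python3 -m pendant '[{"az":-0.14},{"az":-0.14},{"az":-0.14},{"az":-0.14},{"az":-0.14}]' 100 60; python3 -m pendant '[{"az":-0.14},{"az":-0.14},{"az":-0.12},{},{}]'
```

```text
$[0]: bad value
$[0]: bad value
```

```bash
python3 -m pendant '[{"x":0,"y":0,"z":0,"ax":0,"ay":0,"az":-0.14},{"x":0,"y":0,"z":0,"ax":0,"ay":0,"az":-0.14},{"x":0,"y":0,"z":0,"ax":0,"ay":0,"az":-0.14},{"x":0,"y":0,"z":0,"ax":0,"ay":0,"az":-0.14},{"x":0,"y":0,"z":0,"ax":0,"ay":0,"az":-0.14}]' 100 60
```

```text
t: 0.6
eef_pos: [245.1, -490.9, 237.1]
ee_rot: [-179.8, -0.2, 68.0]
ft_force: [0.5, 0.5, -0.1]
opening: 0.998
```

```bash
python3 -m pendant '[{"x":0,"y":0,"z":0,"ax":0,"ay":0,"az":-0.13},{"x":0,"y":0,"z":0,"ax":0,"ay":0,"az":-0.13},{"x":0,"y":0,"z":0,"ax":0,"ay":0,"az":-0.12},{"x":0,"y":0,"z":0,"ax":0,"ay":0,"az":0},{"x":0,"y":0,"z":0,"ax":0,"ay":0,"az":0}]'
python3 -m pendant '[{"x":4,"y":1,"z":0,"ax":0,"ay":0,"az":0},{"x":4,"y":1,"z":0,"ax":0,"ay":0,"az":0},{"x":4,"y":1,"z":0,"ax":0,"ay":0,"az":0},{"x":4,"y":1,"z":0,"ax":0,"ay":0,"az":0},{"x":4,"y":1,"z":0,"ax":0,"ay":0,"az":0}]'
```

```text
t: 1.1
eef_pos: [244.8, -490.1, 235.5]
ee_rot: [-179.8, -0.4, 90.7]
ft_force: [0.1, -0.3, -0.4]
opening: 0.999
t: 1.6
eef_pos: [293.8, -286.7, 235.7]
ee_rot: [-179.8, -0.4, 89.3]
ft_force: [0.6, -0.8, 0.9]
opening: 0.999
```

```bash
python3 -m pendant '[{"x":3,"y":3.5,"z":1,"ax":0,"ay":0,"az":0},{"x":3,"y":3.5,"z":2,"ax":0,"ay":0,"az":0},{"x":3,"y":3.5,"z":2,"ax":0,"ay":0,"az":0},{"x":3,"y":3.2,"z":2,"ax":0,"ay":0,"az":0},{"x":1.8,"y":2,"z":2,"ax":0,"ay":0,"az":0}]'
python3 -m pendant '[{"x":0,"y":0,"z":0,"ax":0,"ay":0,"az":0},{"x":0,"y":0,"z":0,"ax":0,"ay":0,"az":0}]'
python3 - <<'E'
from h import *
im=shot("s1","scene");cv2.imwrite("pics/s1c.png",cv2.resize(im[130:350,100:370],None,fx=2.5,fy=2.5));im=shot("t1","top");cv2.imwrite("pics/t1c.png",cv2.resize(im[120:300,140:430],None,fx=2.5,fy=2.5))
E
```

```text
t: 2.1
eef_pos: [457.3, -144.9, 147.6]
ee_rot: [179.8, -0.1, 88.3]
ft_force: [0.0, -0.2, -1.1]
opening: 0.998
t: 2.3
eef_pos: [458.0, -142.2, 145.3]
ee_rot: [180.0, -0.2, 88.2]
ft_force: [0.5, 0.4, 0.2]
opening: 0.996
```

View pics/s1c.png

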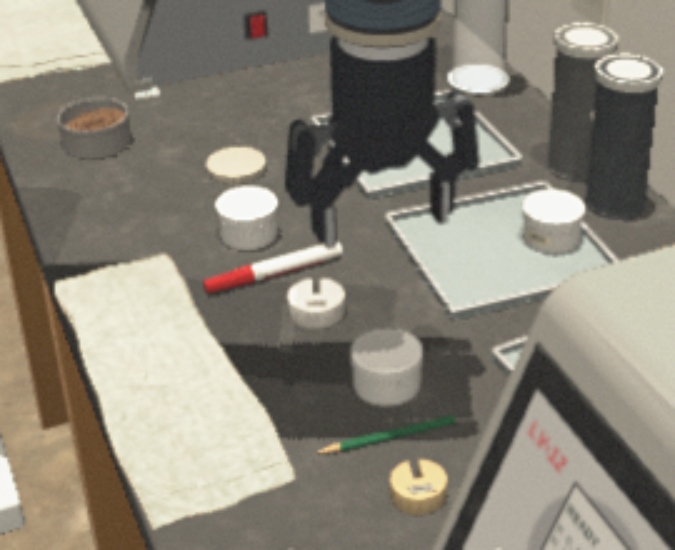

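View pics/t1c.png

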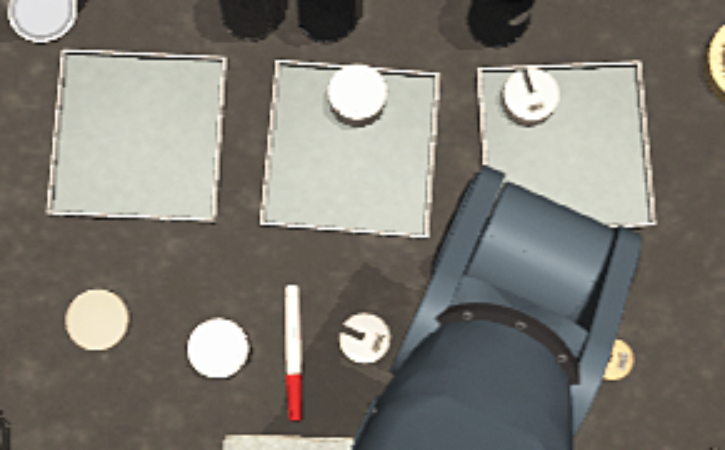

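The gripper sits above the right-hand tin, jaws along x; its fingertips are at about (232.8,228.8) and (277,217.6) in the scene picture. The tin lid's centre is at about (254.4,271).

```bash
python3 - <<'E'
from h import *
print(ray("scene",(254.4,270.8),38))
for z in (130,137,145,150): print(z,ray("scene",(232.8,228.8),z).round(),ray("scene",(277.2,217.6),z).round())
for u in [(228+100-100,0)]: pass
print("steel",ray("scene",(100+316/2.5,130+297/2.5),20),"brass",ray("scene",(100+418/2.5,130+483/2.5),18),"stone",ray("scene",(100+236/2.5,130+163/2.5),10),"tinL",ray("scene",(100+247/2.5,130+207/2.5),38))
print(robot.read_state()["eef_pos"])
E
```

```text
[ 455.07067808 -151.40130627   38.        ]
130 [ 424. -119.  130.] [ 520. -118.  130.]
137 [ 420. -129.  137.] [ 516. -128.  137.]
145 [ 416. -140.  145.] [ 510. -139.  145.]
150 [ 413. -147.  150.] [ 507. -146.  150.]
steel [438.60586509 -34.28605622  20.        ] brass [ 424.25477216 -280.57726148   18.        ] stone [451.54880598 234.94708823  10.        ] tinL [422.23911416 104.80973898  38.        ]
[ 457.70777075 -142.94100384  145.75863982]
```

```bash
python3 -m pendant '[{"x":-0.4,"y":0,"z":3,"ax":0,"ay":0,"az":-0.03},{"x":-0.1,"y":0,"z":3,"ax":0,"ay":0,"az":0},{"x":0,"y":0,"z":3,"ax":0,"ay":0,"az":0},{"x":0,"y":0,"z":2,"ax":0,"ay":0,"az":0},{"x":0,"y":0,"z":1,"ax":0,"ay":0,"az":0}]'
python3 -m pendant '[{"x":0,"y":0,"z":0,"ax":0,"ay":0,"az":0},{"x":0,"y":0,"z":0,"ax":0,"ay":0,"az":0}]'
python3 - <<'E'
from h import *
im=shot("s2","scene");cv2.imwrite("pics/s2c.png",cv2.resize(im[180:320,180:330],None,fx=4,fy=4))
E
```

```text
t: 2.9
eef_pos: [458.9, -154.2, 28.2]
ee_rot: [179.3, 0.1, 89.3]
ft_force: [-0.6, -0.2, 1.6]
opening: 1.0
t: 3.1
eef_pos: [458.5, -155.4, 28.8]
ee_rot: [179.3, 0.1, 89.1]
ft_force: [0.2, -0.1, 1.0]
opening: 0.998
```

View pics/s2c.png

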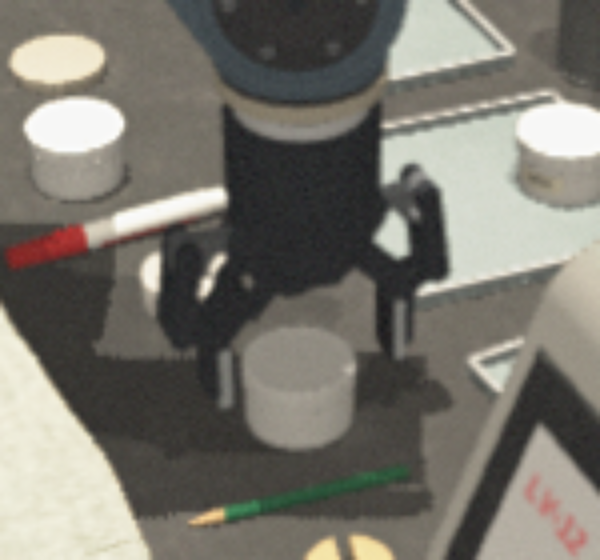

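The tin stands between the fingers; the pad tips are at (225,405) and (400,357) in the crop, and the lid centre at (300,362).

```bash
python3 - <<'E'
from h import *
f=lambda u,v,z: ray("scene",(180+u/4,180+v/4),z).round(1)
print(f(312,381,33),f(300,362,38),f(300,424,0)) 
print(robot.read_state()["eef_pos"])
E
python3 -m pendant '[{"x":0,"y":0,"z":0,"ax":0,"ay":0,"az":0}]'
```

```text
[ 458.4 -161.9   33. ] [ 456.6 -151.    38. ] [ 454.8 -154.4    0. ]
[ 458.61350161 -155.37420424   28.96797462]
t: 3.25
eef_pos: [459.0, -155.7, 29.9]
ee_rot: [179.2, 0.1, 89.1]
ft_force: [-0.9, -0.0, 0.7]
opening: 0.995
```

```bash
python3 -m pendant '[{"x":0.7,"y":-0.1,"z":0.6,"ax":0.015,"ay":0,"az":0},{"x":0,"y":0,"z":0.7,"ax":0,"ay":0,"az":0},{"x":0,"y":0,"z":0,"ax":0,"ay":0,"az":0},{"x":0,"y":0,"z":0,"ax":0,"ay":0,"az":0}]'
```

```text
t: 3.65
eef_pos: [459.0, -148.1, 17.2]
ee_rot: [180.0, 0.2, 89.2]
ft_force: [-0.0, -1.4, 0.3]
opening: 1.0
```

Good. Now close.

```bash
python3 -m pendant '[{"x":0,"y":0,"z":0,"ax":0,"ay":0,"az":0},{"x":0,"y":0,"z":0,"ax":0,"ay":0,"az":0},{"x":0,"y":0,"z":0,"ax":0,"ay":0,"az":0},{"x":0,"y":0,"z":0,"ax":0,"ay":0,"az":0},{"x":0,"y":0,"z":0,"ax":0,"ay":0,"az":0}]' 40 50
python3 -m pendant '[{"x":0,"y":0,"z":0,"ax":0,"ay":0,"az":0},{"x":0,"y":0,"z":0,"ax":0,"ay":0,"az":0},{"x":0,"y":0,"z":-1,"ax":0,"ay":0,"az":0},{"x":0,"y":0,"z":-2,"ax":0,"ay":0,"az":0},{"x":0,"y":0,"z":-3,"ax":0,"ay":0,"az":0}]'
```

```text
t: 4.15
eef_pos: [459.0, -148.2, 17.8]
ee_rot: [180.0, 0.2, 89.2]
ft_force: [0.3, -0.7, 0.3]
opening: 0.635
t: 4.65
eef_pos: [457.0, -147.3, 77.4]
ee_rot: [-179.7, 0.1, 89.1]
ft_force: [0.9, -0.1, 0.4]
opening: 0.639
```

```bash
python3 -m pendant '[{"x":2,"y":3,"z":0,"ax":0,"ay":0,"az":0},{"x":2.5,"y":3.5,"z":0,"ax":0,"ay":0,"az":0},{"x":2.5,"y":3.5,"z":0,"ax":0,"ay":0,"az":0},{"x":1.5,"y":2,"z":0,"ax":0,"ay":0,"az":0},{"x":0.5,"y":1,"z":0,"ax":0,"ay":0,"az":0}]'
python3 -m pendant '[{"x":0,"y":0,"z":0,"ax":0,"ay":0,"az":0},{"x":0,"y":0,"z":0,"ax":0,"ay":0,"az":0}]'
python3 - <<'E'
from h import *
im=shot("s3","scene");cv2.imwrite("pics/s3c.png",cv2.resize(im[130:270,180:380],None,fx=4,fy=4))
E
```

```text
t: 5.15
eef_pos: [594.4, -57.2, 85.4]
ee_rot: [179.8, 0.2, 89.0]
ft_force: [-0.4, 0.2, -0.8]
opening: 0.636
t: 5.35
eef_pos: [595.0, -56.4, 86.3]
ee_rot: [179.8, 0.2, 89.1]
ft_force: [-0.3, -0.0, -1.6]
opening: 0.636
```

View pics/s3c.png

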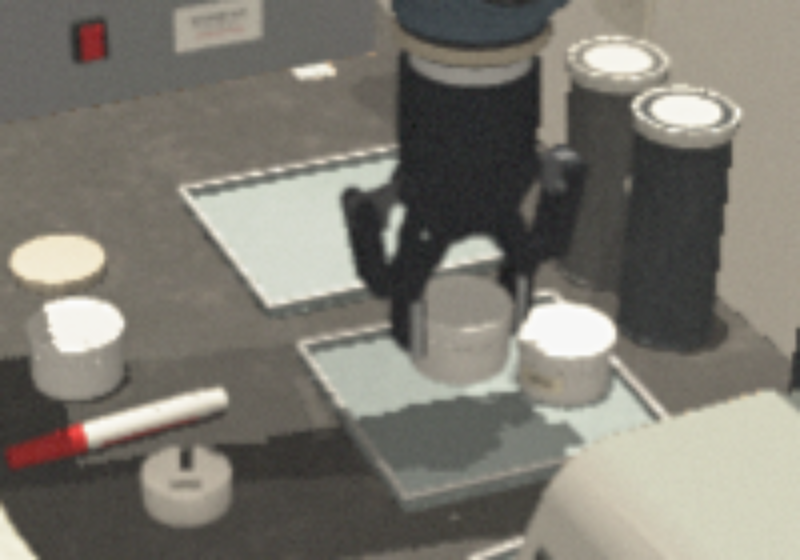

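The tin is held between the pads, clear of the tray rim (lid at (467,305) in the crop). Next I lower it.

```bash
python3 -m pendant '[{"x":0.5,"y":0.2,"z":2,"ax":0,"ay":0,"az":0},{"x":0.4,"y":0,"z":2,"ax":0,"ay":0,"az":0},{"x":0,"y":0,"z":1,"ax":0,"ay":0,"az":0},{"x":0,"y":0,"z":0,"ax":0,"ay":0,"az":0},{"x":0,"y":0,"z":0,"ax":0,"ay":0,"az":0}]'
```

```text
t: 5.9
eef_pos: [595.3, -50.5, 36.9]
ee_rot: [179.8, 0.2, 88.9]
ft_force: [1.2, -0.7, -1.0]
opening: 0.635
```

```bash
python3 -m pendant '[{"x":0.3,"y":0,"z":1,"ax":0,"ay":0,"az":0},{"x":0,"y":0,"z":0.3,"ax":0,"ay":0,"az":0},{"x":0,"y":0,"z":0,"ax":0,"ay":0,"az":0},{"x":0,"y":0,"z":0,"ax":0,"ay":0,"az":0}]'
```

```text
t: 6.3
eef_pos: [596.0, -48.0, 24.7]
ee_rot: [179.6, 0.2, 88.8]
ft_force: [0.4, -1.1, -0.5]
opening: 0.634
```

```bash
python3 -m pendant '[{"x":0,"y":0,"z":0.2,"ax":0.007,"ay":0,"az":0},{"x":0,"y":0,"z":0,"ax":0,"ay":0,"az":0},{"x":0,"y":0,"z":0,"ax":0,"ay":0,"az":0}]'
```

```text
t: 6.6
eef_pos: [596.4, -48.0, 23.0]
ee_rot: [-180.0, 0.2, 88.8]
ft_force: [-0.7, -0.4, -0.8]
opening: 0.637
```

```bash
python3 -m pendant '[{"x":0,"y":0,"z":0.2,"ax":0,"ay":0,"az":0},{"x":0,"y":0,"z":0,"ax":0,"ay":0,"az":0},{"x":0,"y":0,"z":0,"ax":0,"ay":0,"az":0}]'
```

```text
t: 6.9
eef_pos: [596.5, -48.1, 20.9]
ee_rot: [-180.0, 0.2, 88.8]
ft_force: [-0.8, -0.6, -0.2]
opening: 0.636
```

```bash
python3 -m pendant '[{"x":0,"y":0,"z":0.07,"ax":0,"ay":0,"az":0},{"x":0,"y":0,"z":0,"ax":0,"ay":0,"az":0},{"x":0,"y":0,"z":0,"ax":0,"ay":0,"az":0}]'
python3 -m pendant '[{"x":0,"y":0,"z":0,"ax":0,"ay":0,"az":0},{"x":0,"y":0,"z":0,"ax":0,"ay":0,"az":0},{"x":0,"y":0,"z":0,"ax":0,"ay":0,"az":0}]' 80
python3 -m pendant '[{"x":0,"y":0,"z":-1,"ax":0,"ay":0,"az":0},{"x":0,"y":0,"z":-2,"ax":0,"ay":0,"az":0},{"x":0,"y":0,"z":-3,"ax":0,"ay":0,"az":0},{"x":0,"y":0,"z":-2,"ax":0,"ay":0,"az":0},{"x":0,"y":0,"z":0,"ax":0,"ay":0,"az":0}]'
```

```text
t: 7.2
eef_pos: [596.6, -48.1, 20.8]
ee_rot: [-180.0, 0.2, 88.8]
ft_force: [0.5, -0.3, -1.1]
opening: 0.642
t: 7.5
eef_pos: [596.7, -48.1, 20.8]
ee_rot: [180.0, 0.3, 88.8]
ft_force: [0.8, -0.5, 0.1]
opening: 0.802
t: 8.0
eef_pos: [596.7, -47.8, 105.6]
ee_rot: [-180.0, 0.2, 88.8]
ft_force: [0.0, 0.5, -1.0]
opening: 0.794
```

```bash
python3 -m pendant '[{"x":3,"y":-3,"z":0,"ax":0,"ay":0,"az":0},{"x":4,"y":-4,"z":0,"ax":0,"ay":0,"az":0},{"x":4,"y":-4,"z":0,"ax":0,"ay":0,"az":0},{"x":3,"y":-3.5,"z":0,"ax":0,"ay":0,"az":0},{"x":2,"y":-2,"z":0,"ax":0,"ay":0,"az":0}]' 100
python3 -m pendant '[{"x":0,"y":0,"z":0,"ax":0,"ay":0,"az":0},{"x":0,"y":0,"z":0,"ax":0,"ay":0,"az":0}]'
python3 - <<'E'
from h import *
im=shot("s4","scene");cv2.imwrite("pics/s4c.png",cv2.resize(im[130:320,130:380],None,fx=3,fy=3))
im=shot("t4","top");cv2.imwrite("pics/t4c.png",cv2.resize(im[120:300,140:430],None,fx=2.5,fy=2.5))
E
```

```text
t: 8.5
eef_pos: [438.4, 110.0, 103.3]
ee_rot: [179.8, 0.3, 88.5]
ft_force: [0.4, -0.2, 0.7]
opening: 1.0
t: 8.7
eef_pos: [435.5, 111.9, 102.7]
ee_rot: [179.9, 0.3, 88.7]
ft_force: [-0.2, 0.0, -0.6]
opening: 1.003
```

View pics/s4c.png

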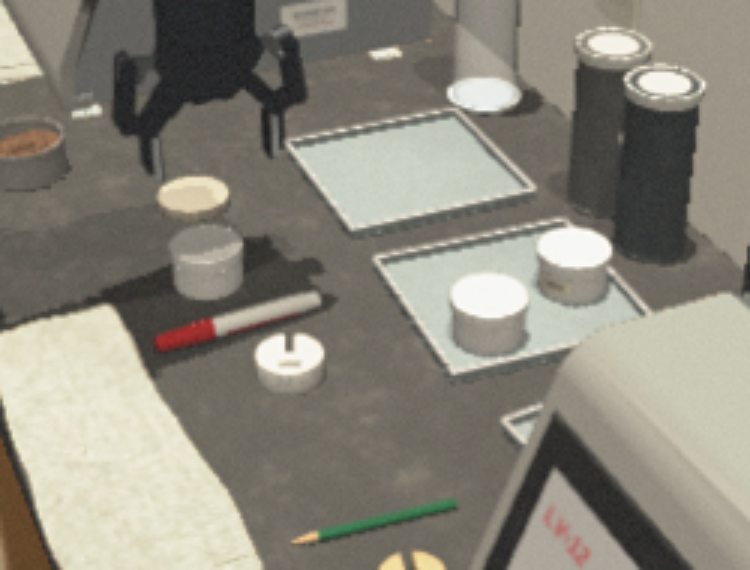

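View pics/t4c.png

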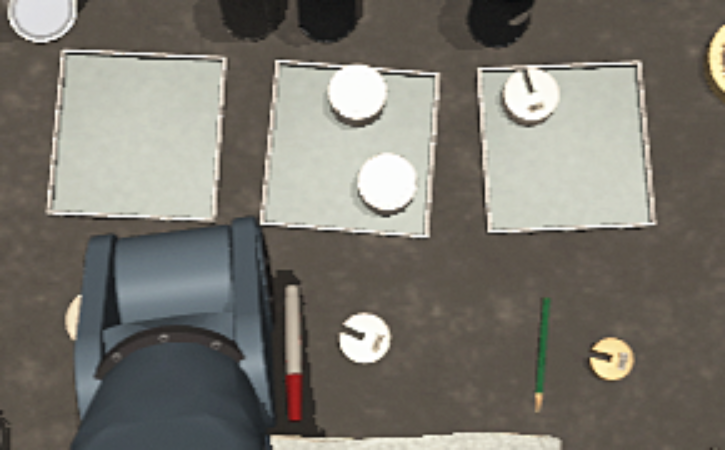

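The first tin stands flat in the tin tray at (387,183) in the top crop, clear of the original tin. I'll use it to check the camera's bias against the TCP it was released at.

```bash
python3 - <<'E'
from h import *
im=cv2.imread("pics/t4.png")
hsv=cv2.cvtColor(im,cv2.COLOR_BGR2HSV)
b=((hsv[...,2]>235)*255).astype(np.uint8)
b=cv2.morphologyEx(b,cv2.MORPH_OPEN,np.ones((5,5),np.uint8))
n,l,s,c=cv2.connectedComponentsWithStats(b)
for i in range(1,n):
    x,y,w,h,a=s[i]
    if 20<w<35 and 130<y<290: print(c[i],w,h,ray("top",c[i],41))
E
python3 -m pendant '[{"x":0.2,"y":-0.8,"z":3,"ax":0,"ay":0,"az":-0.02},{"x":0,"y":0,"z":2.5,"ax":0,"ay":0,"az":0},{"x":0,"y":0,"z":0.5,"ax":0,"ay":0,"az":0},{"x":0,"y":0,"z":0,"ax":0,"ay":0,"az":0},{"x":0,"y":0,"z":0,"ax":0,"ay":0,"az":0}]'
```

```text
[521.36649215 141.89005236] 21 25 [ 745.32977365 -625.891469     41.        ]
[282.43376623 156.02077922] 22 21 [689.3530191  -13.38558689  41.        ]
[549.95098039 172.12941176] 23 29 [ 666.95705443 -693.7186518    41.        ]
[294.565  192.2225] 22 22 [595.78463647 -46.31556004  41.        ]
t: 9.3
eef_pos: [432.5, 110.7, 41.9]
ee_rot: [179.7, 0.3, 89.6]
ft_force: [-0.1, -0.2, -0.4]
opening: 1.0
```

```bash
python3 -m pendant '[{"x":0.4,"y":-0.7,"z":0,"ax":0.005,"ay":0,"az":0},{"x":0,"y":0,"z":0,"ax":0,"ay":0,"az":0},{"x":0,"y":0,"z":1.5,"ax":0,"ay":0,"az":0},{"x":0,"y":0,"z":0.7,"ax":0,"ay":0,"az":0},{"x":0,"y":0,"z":0,"ax":0,"ay":0,"az":0}]'
python3 -m pendant '[{"x":0,"y":0,"z":0,"ax":0,"ay":0,"az":0},{"x":0,"y":0,"z":0,"ax":0,"ay":0,"az":0}]'
```

```text
t: 9.8
eef_pos: [427.2, 115.3, 22.5]
ee_rot: [179.7, 0.2, 89.5]
ft_force: [-1.3, 0.5, 0.1]
opening: 1.001
t: 10.0
eef_pos: [427.4, 115.4, 23.2]
ee_rot: [179.7, 0.2, 89.6]
ft_force: [-1.1, -0.3, 0.3]
opening: 0.999
```

```bash
python3 -m pendant '[{"x":0,"y":-0.2,"z":0.5,"ax":0.005,"ay":0,"az":0},{"x":0,"y":0,"z":0,"ax":0,"ay":0,"az":0}]'; python3 -m pendant '[{"x":0,"y":0,"z":0,"ax":0,"ay":0,"az":0},{"x":0,"y":0,"z":0,"ax":0,"ay":0,"az":0},{"x":0,"y":0,"z":0,"ax":0,"ay":0,"az":0},{"x":0,"y":0,"z":0,"ax":0,"ay":0,"az":0},{"x":0,"y":0,"z":0,"ax":0,"ay":0,"az":0}]' 40 50
python3 -m pendant '[{"x":0,"y":0,"z":0,"ax":0,"ay":0,"az":0},{"x":0,"y":0,"z":0,"ax":0,"ay":0,"az":0},{"x":0,"y":0,"z":-1,"ax":0,"ay":0,"az":0},{"x":0,"y":0,"z":-2,"ax":0,"ay":0,"az":0},{"x":0,"y":0,"z":-3,"ax":0,"ay":0,"az":0}]'
```

```text
t: 10.2
eef_pos: [425.7, 115.5, 18.4]
ee_rot: [179.9, 0.2, 89.6]
ft_force: [0.5, -0.2, -0.0]
opening: 1.007
t: 10.7
eef_pos: [425.7, 115.5, 19.1]
ee_rot: [179.9, 0.2, 89.5]
ft_force: [-0.2, -0.7, -1.1]
opening: 0.63
t: 11.2
eef_pos: [423.6, 115.3, 78.9]
ee_rot: [-179.7, 0.3, 89.5]
ft_force: [0.2, 0.8, 0.5]
opening: 0.633
```

```bash
python3 -m pendant '[{"x":-1,"y":3,"z":0,"ax":0,"ay":0,"az":0},{"x":-2,"y":4,"z":0,"ax":0,"ay":0,"az":0},{"x":-2,"y":4,"z":0,"ax":0,"ay":0,"az":0},{"x":-1.7,"y":3.5,"z":0,"ax":0,"ay":0,"az":0},{"x":-1,"y":2,"z":0,"ax":0,"ay":0,"az":0}]'
python3 -m pendant '[{"x":0,"y":0,"z":0,"ax":0,"ay":0,"az":0},{"x":0,"y":0,"z":0,"ax":0,"ay":0,"az":0}]'
```

```text
t: 11.7
eef_pos: [593.4, 35.7, 87.2]
ee_rot: [179.9, 0.2, 89.7]
ft_force: [-0.2, 0.4, -1.0]
opening: 0.63
t: 11.9
eef_pos: [595.1, 34.2, 88.2]
ee_rot: [179.8, 0.2, 89.6]
ft_force: [-0.4, -0.3, -1.7]
opening: 0.633
```

```bash
python3 -m pendant '[{"x":0,"y":0.4,"z":2,"ax":0.004,"ay":0,"az":0},{"x":0,"y":0,"z":2,"ax":0,"ay":0,"az":0},{"x":0,"y":0,"z":1.2,"ax":0,"ay":0,"az":0},{"x":0,"y":0,"z":0.4,"ax":0,"ay":0,"az":0},{"x":0,"y":0,"z":0,"ax":0,"ay":0,"az":0}]'
python3 -m pendant '[{"x":0,"y":0,"z":0,"ax":0,"ay":0,"az":0},{"x":0,"y":0,"z":0,"ax":0,"ay":0,"az":0}]'
```

```text
t: 12.4
eef_pos: [596.1, 36.3, 32.7]
ee_rot: [-179.9, 0.2, 89.8]
ft_force: [-0.1, 0.6, -0.5]
opening: 0.634
t: 12.6
eef_pos: [596.4, 36.7, 34.0]
ee_rot: [-180.0, 0.2, 89.8]
ft_force: [-0.8, 0.2, -0.3]
opening: 0.631
```

```bash
python3 -m pendant '[{"x":-0.2,"y":0.1,"z":0.8,"ax":0,"ay":0,"az":0},{"x":0,"y":0,"z":0.1,"ax":0,"ay":0,"az":0},{"x":0,"y":0,"z":0,"ax":0,"ay":0,"az":0},{"x":0,"y":0,"z":0,"ax":0,"ay":0,"az":0}]'
```

```text
t: 13.0
eef_pos: [598.1, 34.3, 25.3]
ee_rot: [179.9, 0.2, 89.8]
ft_force: [-0.1, 0.8, -0.1]
opening: 0.628
```

```bash
python3 -m pendant '[{"x":0,"y":0,"z":0.3,"ax":0,"ay":0,"az":0},{"x":0,"y":0,"z":0,"ax":0,"ay":0,"az":0},{"x":0,"y":0,"z":0,"ax":0,"ay":0,"az":0}]'
```

```text
t: 13.3
eef_pos: [598.2, 34.3, 22.2]
ee_rot: [179.9, 0.2, 89.8]
ft_force: [-0.9, 0.2, -0.9]
opening: 0.629
```

Release and lift.

```bash
python3 -m pendant '[{"x":0,"y":0,"z":0.05,"ax":0,"ay":0,"az":0},{"x":0,"y":0,"z":0,"ax":0,"ay":0,"az":0}]'
python3 -m pendant '[{"x":0,"y":0,"z":0,"ax":0,"ay":0,"az":0},{"x":0,"y":0,"z":0,"ax":0,"ay":0,"az":0},{"x":0,"y":0,"z":0,"ax":0,"ay":0,"az":0}]' 80
python3 -m pendant '[{"x":0,"y":0,"z":-1,"ax":0,"ay":0,"az":0},{"x":0,"y":0,"z":-2,"ax":0,"ay":0,"az":0},{"x":0,"y":0,"z":-3,"ax":0,"ay":0,"az":0},{"x":0,"y":0,"z":-2,"ax":0,"ay":0,"az":0},{"x":0,"y":0,"z":0,"ax":0,"ay":0,"az":0}]'
```

```text
t: 13.5
eef_pos: [598.2, 34.3, 22.0]
ee_rot: [179.9, 0.2, 89.8]
ft_force: [-0.3, -0.4, -0.9]
opening: 0.633
t: 13.8
eef_pos: [598.3, 34.3, 22.1]
ee_rot: [179.9, 0.2, 89.8]
ft_force: [-0.2, -0.1, 0.6]
opening: 0.799
t: 14.3
eef_pos: [598.1, 34.6, 106.8]
ee_rot: [179.9, 0.2, 89.8]
ft_force: [1.5, 0.6, -1.2]
opening: 0.804
```

```bash
python3 -m pendant '[{"x":-3,"y":-2,"z":0,"ax":0,"ay":0,"az":0},{"x":-4,"y":-2,"z":0,"ax":0,"ay":0,"az":0},{"x":-4,"y":-2,"z":0,"ax":0,"ay":0,"az":0},{"x":-4,"y":-2,"z":0,"ax":0,"ay":0,"az":0},{"x":-4,"y":-2,"z":0,"ax":0,"ay":0,"az":0}]' 100
python3 -m pendant '[{"x":-4,"y":-2,"z":0,"ax":0,"ay":0,"az":0},{"x":-3,"y":-2,"z":0,"ax":0,"ay":0,"az":0},{"x":-1.5,"y":-1,"z":0,"ax":0,"ay":0,"az":0},{"x":0,"y":0,"z":0,"ax":0,"ay":0,"az":0},{"x":0,"y":0,"z":0,"ax":0,"ay":0,"az":0}]'
```

```text
t: 14.8
eef_pos: [495.7, -156.6, 106.4]
ee_rot: [179.8, 0.2, 90.2]
ft_force: [0.3, 0.0, -0.1]
opening: 0.997
t: 15.3
eef_pos: [440.2, -248.2, 104.4]
ee_rot: [179.9, 0.1, 89.9]
ft_force: [-0.5, -0.2, -0.3]
opening: 0.999
```

```bash
python3 -m pendant '[{"x":-1.5,"y":-0.7,"z":1,"ax":0,"ay":0,"az":0},{"x":-1,"y":-0.6,"z":2,"ax":0,"ay":0,"az":0},{"x":0,"y":0,"z":2,"ax":0,"ay":0,"az":0},{"x":0,"y":0,"z":0,"ax":0,"ay":0,"az":0},{"x":0,"y":0,"z":0,"ax":0,"ay":0,"az":0}]'
python3 - <<'E'
from h import *
im=shot("s5","scene");cv2.imwrite("pics/s5c.png",cv2.resize(im[130:370,180:400],None,fx=2.5,fy=2.5))
im=shot("t5","top");cv2.imwrite("pics/t5c.png",cv2.resize(im[120:300,140:430],None,fx=2.5,fy=2.5))
E
```

```text
t: 15.8
eef_pos: [430.0, -270.1, 53.0]
ee_rot: [179.8, 0.1, 90.2]
ft_force: [-0.0, -0.2, 0.8]
opening: 1.003
```

View pics/s5c.png

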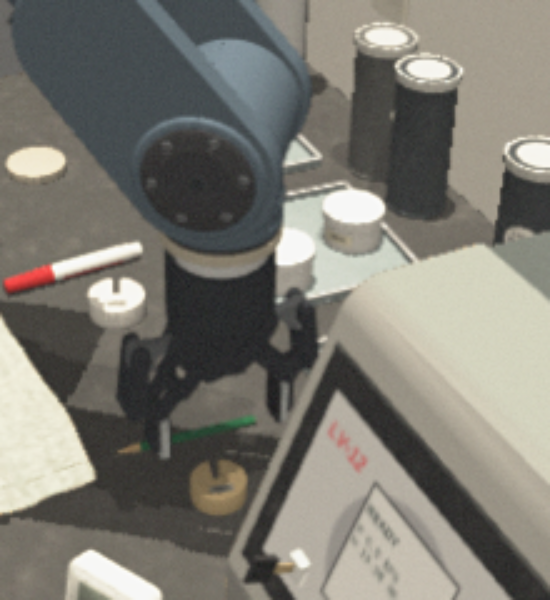

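View pics/t5c.png

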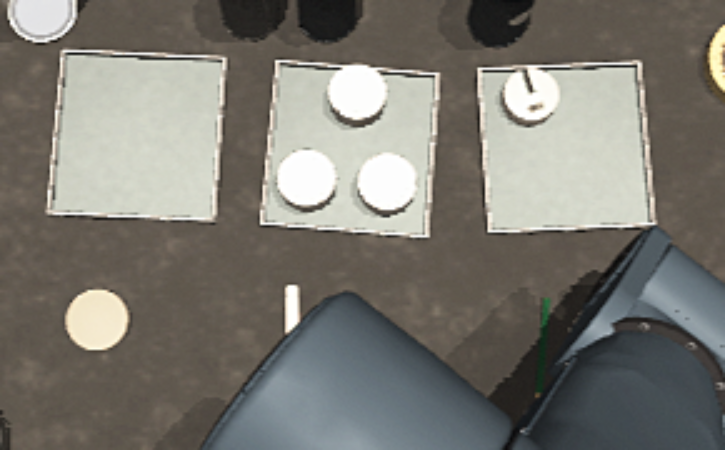

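Both tins stand flat in the tin tray, at (306,180) and (387,183). The brass weight is below and between the fingers, at (218,487) in the scene crop.

```bash
python3 -m pendant '[{"x":-0.5,"y":-0.3,"z":0,"ax":0.003,"ay":0,"az":0},{"x":0,"y":0,"z":1.5,"ax":0,"ay":0,"az":0},{"x":0,"y":0,"z":1.5,"ax":0,"ay":0,"az":0},{"x":0,"y":0,"z":0,"ax":0,"ay":0,"az":0},{"x":0,"y":0,"z":0,"ax":0,"ay":0,"az":0}]'
```

```text
t: 16.4
eef_pos: [429.0, -277.1, 26.6]
ee_rot: [179.7, 0.4, 90.3]
ft_force: [0.2, -0.6, 0.4]
opening: 1.002
```

```bash
python3 -m pendant '[{"x":0.1,"y":-0.2,"z":1,"ax":0.005,"ay":0,"az":0},{"x":0,"y":0,"z":0.8,"ax":0,"ay":0,"az":0},{"x":0,"y":0,"z":0,"ax":0,"ay":0,"az":0},{"x":0,"y":0,"z":0,"ax":0,"ay":0,"az":0}]'
```

```text
t: 16.8
eef_pos: [427.5, -276.8, 8.8]
ee_rot: [179.9, 0.5, 90.3]
ft_force: [-0.8, -0.6, -0.7]
opening: 0.998
```

```bash
python3 - <<'E'
from h import *
im=shot("s6","scene");cv2.imwrite("pics/s6c.png",cv2.resize(im[250:370,200:350],None,fx=4,fy=4))
E
```

```text
(no output)
```

View pics/s6c.png

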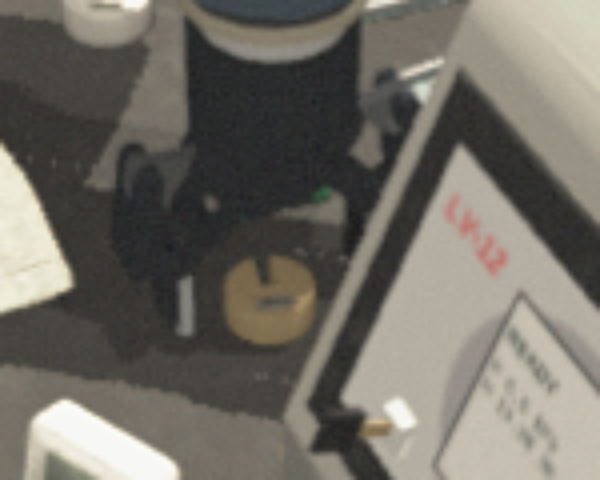

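The brass weight (270,300 in the crop) is between the fingers, its slot pointing along +y and away from the pads. Closing.

```bash
python3 -m pendant '[{"x":0,"y":0,"z":0,"ax":0,"ay":0,"az":0},{"x":0,"y":0,"z":0,"ax":0,"ay":0,"az":0},{"x":0,"y":0,"z":0,"ax":0,"ay":0,"az":0},{"x":0,"y":0,"z":0,"ax":0,"ay":0,"az":0},{"x":0,"y":0,"z":0,"ax":0,"ay":0,"az":0}]' 25 50
python3 -m pendant '[{"x":0,"y":0,"z":0,"ax":0,"ay":0,"az":0},{"x":0,"y":0,"z":0,"ax":0,"ay":0,"az":0},{"x":0,"y":0,"z":0,"ax":0,"ay":0,"az":0}]'
```

```text
t: 17.35
eef_pos: [427.7, -276.9, 9.7]
ee_rot: [179.9, 0.5, 90.3]
ft_force: [-0.9, -0.3, -0.5]
opening: 0.465
t: 17.65
eef_pos: [427.7, -276.9, 9.7]
ee_rot: [179.9, 0.5, 90.3]
ft_force: [-0.8, -0.5, 0.9]
opening: 0.465
```

```bash
python3 - <<'E'
from h import *
for nm,cs in dict(w=[(508,215),(682,208),(497,45),(666,38)],s=[(50,198),(225,204),(66,27),(236,34)]).items():
    P=np.array([ray("top",(140+a/2.6,130+b/2.6),12) for a,b in cs]);print(P.round(),P.mean(0).round(1))
    v=(P[2]+P[3]-P[0]-P[1]);print(np.degrees(np.arctan2(v[1],v[0])))
E
python3 -m pendant '[{"x":0,"y":0,"z":-1,"ax":0,"ay":0,"az":0},{"x":0,"y":0,"z":-2,"ax":0,"ay":0,"az":0},{"x":0,"y":0,"z":-2,"ax":0,"ay":0,"az":0},{"x":0,"y":0,"z":-1,"ax":0,"ay":0,"az":0},{"x":0,"y":0,"z":0,"ax":0,"ay":0,"az":0}]'
```

```text
[[ 552. -152.   12.]
 [ 564. -323.   12.]
 [ 726. -140.   12.]
 [ 738. -310.   12.]] [ 645.  -231.5   12. ]
4.157306770950586
[[556. 296.  12.]
 [555. 125.  12.]
 [731. 293.  12.]
 [729. 122.  12.]] [643.  209.1  12. ]
-1.0254594138678543
t: 18.15
eef_pos: [427.2, -276.0, 73.0]
ee_rot: [179.9, 0.5, 90.3]
ft_force: [0.6, -0.2, -1.2]
opening: 0.464
```

```bash
python3 -m pendant '[{"x":0,"y":3,"z":0,"ax":0,"ay":0,"az":0},{"x":0,"y":4,"z":0,"ax":0,"ay":0,"az":0},{"x":0,"y":4,"z":0,"ax":0,"ay":0,"az":0},{"x":0,"y":4,"z":0,"ax":0,"ay":0,"az":0},{"x":0,"y":3,"z":0,"ax":0,"ay":0,"az":0}]'
python3 -m pendant '[{"x":0,"y":0,"z":0,"ax":0,"ay":0,"az":0},{"x":0,"y":0,"z":0,"ax":0,"ay":0,"az":0}]'
python3 - <<'E'
from h import *
im=shot("t7","top");cv2.imwrite("pics/t7c.png",cv2.resize(im[120:300,180:470],None,fx=2.5,fy=2.5))
im=shot("s7","scene");cv2.imwrite("pics/s7c.png",cv2.resize(im[130:330,250:450],None,fx=3,fy=3))
E
```

```text
t: 18.65
eef_pos: [608.9, -274.5, 69.9]
ee_rot: [-179.8, 0.3, 90.1]
ft_force: [-0.5, -0.1, -1.6]
opening: 0.461
t: 18.85
eef_pos: [611.2, -273.5, 67.4]
ee_rot: [-179.7, 0.3, 90.2]
ft_force: [0.5, 0.3, -2.1]
opening: 0.463
```

View pics/s7c.png

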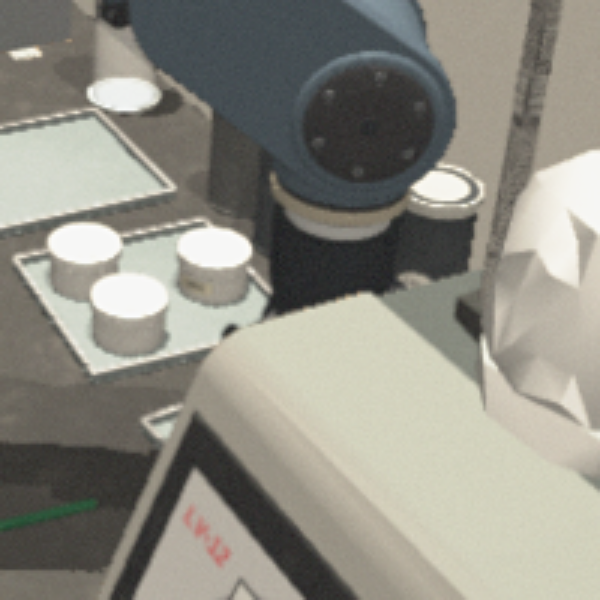

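View pics/t7c.png

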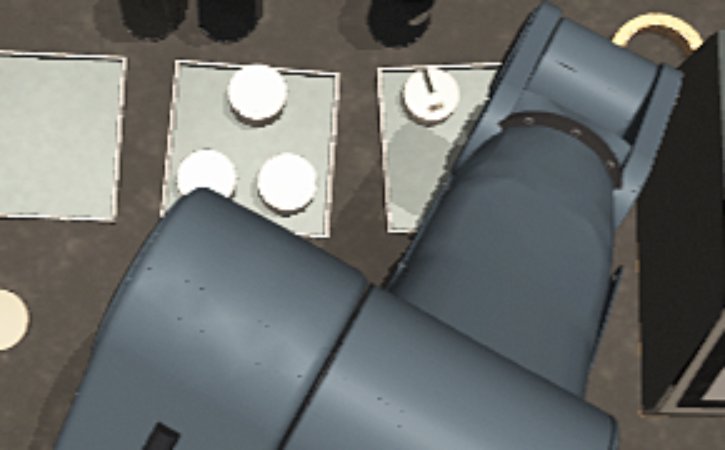

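The weight tray is hidden from both cameras here, but the opening reading (0.46) still shows a grip. Lowering.

```bash
python3 -m pendant '[{"x":0,"y":0.4,"z":1.5,"ax":-0.004,"ay":0,"az":0},{"x":0,"y":0,"z":1.5,"ax":0,"ay":0,"az":0},{"x":0,"y":0,"z":0.8,"ax":0,"ay":0,"az":0},{"x":0,"y":0,"z":0,"ax":0,"ay":0,"az":0},{"x":0,"y":0,"z":0,"ax":0,"ay":0,"az":0}]'
```

```text
t: 19.45
eef_pos: [612.0, -274.2, 25.1]
ee_rot: [-179.8, 0.2, 90.0]
ft_force: [0.9, 0.1, -1.8]
opening: 0.461
```

```bash
python3 -m pendant '[{"x":0,"y":0.2,"z":0.6,"ax":-0.004,"ay":0,"az":0},{"x":0,"y":0,"z":0.3,"ax":0,"ay":0,"az":0},{"x":0,"y":0,"z":0,"ax":0,"ay":0,"az":0},{"x":0,"y":0,"z":0,"ax":0,"ay":0,"az":0}]'
```

```text
t: 19.85
eef_pos: [614.5, -274.6, 16.2]
ee_rot: [179.9, 0.2, 90.0]
ft_force: [0.6, -0.0, -0.4]
opening: 0.463
```

```bash
python3 -m pendant '[{"x":0,"y":0,"z":0.35,"ax":0,"ay":0,"az":0},{"x":0,"y":0,"z":0,"ax":0,"ay":0,"az":0},{"x":0,"y":0,"z":0,"ax":0,"ay":0,"az":0}]'
```

```text
t: 20.15
eef_pos: [615.0, -274.7, 13.1]
ee_rot: [179.8, 0.3, 90.0]
ft_force: [-0.9, 0.2, -0.9]
opening: 0.461
```

```bash
python3 -m pendant '[{"x":0,"y":0,"z":0.04,"ax":0,"ay":0,"az":0},{"x":0,"y":0,"z":0,"ax":0,"ay":0,"az":0}]'
python3 -m pendant '[{"x":0,"y":0,"z":0,"ax":0,"ay":0,"az":0},{"x":0,"y":0,"z":0,"ax":0,"ay":0,"az":0},{"x":0,"y":0,"z":0,"ax":0,"ay":0,"az":0}]' 62
python3 -m pendant '[{"x":0,"y":0,"z":-1,"ax":0,"ay":0,"az":0},{"x":0,"y":0,"z":-2,"ax":0,"ay":0,"az":0},{"x":0,"y":0,"z":-3,"ax":0,"ay":0,"az":0},{"x":0,"y":0,"z":-3,"ax":0,"ay":0,"az":0},{"x":0,"y":0,"z":0,"ax":0,"ay":0,"az":0}]'
```

```text
t: 20.35
eef_pos: [615.0, -274.8, 12.8]
ee_rot: [179.8, 0.3, 90.0]
ft_force: [0.2, 0.4, -1.0]
opening: 0.462
t: 20.65
eef_pos: [615.2, -274.9, 13.2]
ee_rot: [179.8, 0.3, 90.0]
ft_force: [-0.5, -0.3, 0.1]
opening: 0.621
t: 21.15
eef_pos: [615.0, -274.5, 108.9]
ee_rot: [179.7, 0.3, 90.0]
ft_force: [-0.0, -0.5, -0.9]
opening: 0.62
```

```bash
python3 -m pendant '[{"x":3,"y":-2.5,"z":0,"ax":0,"ay":0,"az":0},{"x":4,"y":-2.5,"z":0,"ax":0,"ay":0,"az":0},{"x":4,"y":-2.5,"z":0,"ax":0,"ay":0,"az":0},{"x":4,"y":-2.5,"z":0,"ax":0,"ay":0,"az":0},{"x":4,"y":-2.5,"z":0,"ax":0,"ay":0,"az":0}]' 100
python3 -m pendant '[{"x":3.5,"y":-2.5,"z":0,"ax":0,"ay":0,"az":0},{"x":2,"y":-1.5,"z":0,"ax":0,"ay":0,"az":0},{"x":0,"y":0,"z":0,"ax":0,"ay":0,"az":0},{"x":0,"y":0,"z":0,"ax":0,"ay":0,"az":0}]'
```

```text
t: 21.65
eef_pos: [487.6, -83.1, 108.2]
ee_rot: [179.4, 0.5, 89.7]
ft_force: [0.7, 1.1, 0.5]
opening: 1.0
t: 22.05
eef_pos: [442.6, -22.3, 107.8]
ee_rot: [179.4, 0.5, 90.0]
ft_force: [0.8, 0.1, 0.1]
opening: 1.0
```

```bash
python3 -m pendant '[{"x":-0.7,"y":-0.1,"z":2,"ax":0.01,"ay":0,"az":0},{"x":0,"y":0,"z":2.5,"ax":0,"ay":0,"az":0},{"x":0,"y":0,"z":1.5,"ax":0,"ay":0,"az":0},{"x":0,"y":0,"z":0,"ax":0,"ay":0,"az":0},{"x":0,"y":0,"z":0,"ax":0,"ay":0,"az":0}]'
python3 - <<'E'
from h import *
im=shot("s8","scene");cv2.imwrite("pics/s8c.png",cv2.resize(im[180:330,150:350],None,fx=3.5,fy=3.5))
im=shot("t8","top");cv2.imwrite("pics/t8c.png",cv2.resize(im[120:300,140:430],None,fx=2.5,fy=2.5))
E
```

```text
t: 22.55
eef_pos: [446.6, -34.1, 47.1]
ee_rot: [179.7, 0.5, 89.8]
ft_force: [-0.9, 0.5, 0.3]
opening: 1.0
```

View pics/s8c.png

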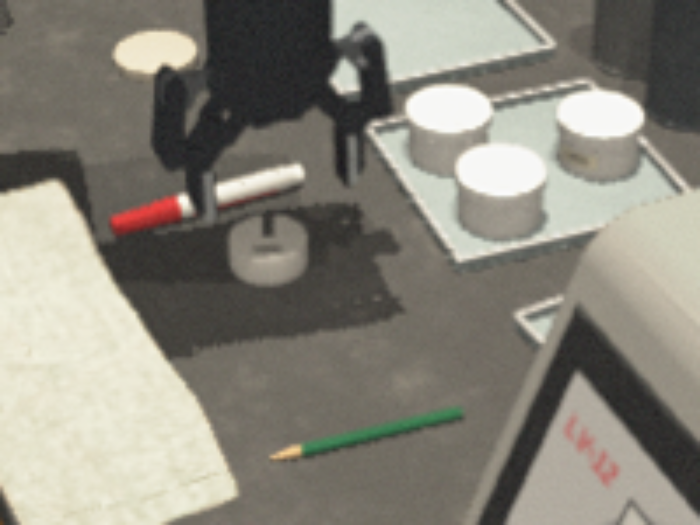

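View pics/t8c.png

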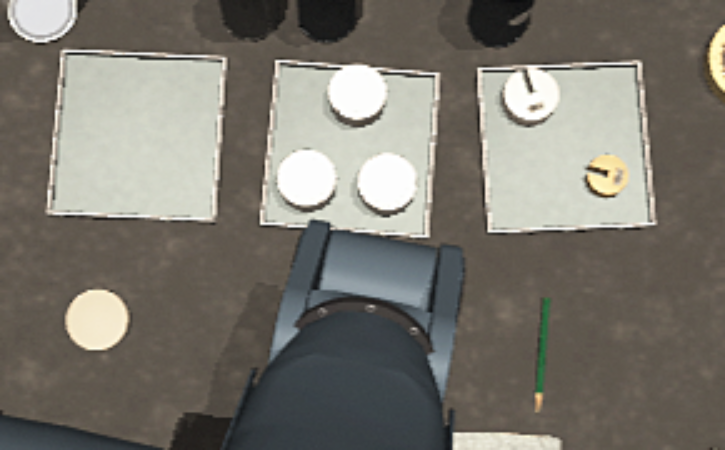

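The brass weight lies flat in the weight tray at (606,175). The steel weight sits below the fingers at (268,247) in the scene crop.

```bash
python3 -m pendant '[{"x":0.5,"y":-0.5,"z":0.5,"ax":0.004,"ay":0,"az":0},{"x":0,"y":0,"z":1,"ax":0,"ay":0,"az":0},{"x":0,"y":0,"z":1,"ax":0,"ay":0,"az":0},{"x":0,"y":0,"z":0,"ax":0,"ay":0,"az":0},{"x":0,"y":0,"z":0,"ax":0,"ay":0,"az":0}]'
```

```text
t: 23.15
eef_pos: [442.1, -28.8, 21.6]
ee_rot: [179.8, 0.6, 89.8]
ft_force: [-0.5, 0.3, -0.1]
opening: 1.0
```

```bash
python3 -m pendant '[{"x":0,"y":-0.1,"z":0.8,"ax":0.003,"ay":0,"az":0},{"x":0,"y":0,"z":0.5,"ax":0,"ay":0,"az":0},{"x":0,"y":0,"z":0,"ax":0,"ay":0,"az":0},{"x":0,"y":0,"z":0,"ax":0,"ay":0,"az":0}]'
python3 -m pendant '[{"x":0,"y":0,"z":0,"ax":0,"ay":0,"az":0},{"x":0,"y":0,"z":0,"ax":0,"ay":0,"az":0},{"x":0,"y":0,"z":0,"ax":0,"ay":0,"az":0},{"x":0,"y":0,"z":0,"ax":0,"ay":0,"az":0},{"x":0,"y":0,"z":0,"ax":0,"ay":0,"az":0}]' 30 50
```

```text
t: 23.55
eef_pos: [441.3, -29.0, 7.4]
ee_rot: [179.9, 0.6, 89.8]
ft_force: [-0.6, 1.0, -0.3]
opening: 1.002
t: 24.05
eef_pos: [441.1, -28.9, 8.1]
ee_rot: [180.0, 0.6, 89.8]
ft_force: [0.4, 0.3, -3.4]
opening: 0.558
```

Gripped, with TCP z at 8.1. Lift and carry to (608,-194).

```bash
python3 -m pendant '[{"x":0,"y":0,"z":0,"ax":0,"ay":0,"az":0},{"x":0,"y":0,"z":-1,"ax":0,"ay":0,"az":0},{"x":0,"y":0,"z":-2,"ax":0,"ay":0,"az":0},{"x":0,"y":0,"z":-3,"ax":0,"ay":0,"az":0},{"x":0,"y":0,"z":-1,"ax":0,"ay":0,"az":0}]'
python3 -m pendant '[{"x":-2,"y":2,"z":0,"ax":0,"ay":0,"az":0},{"x":-4,"y":4,"z":0,"ax":0,"ay":0,"az":0},{"x":-4,"y":4,"z":0,"ax":0,"ay":0,"az":0},{"x":-3,"y":3,"z":0,"ax":0,"ay":0,"az":0},{"x":-2.5,"y":2.5,"z":0,"ax":0,"ay":0,"az":0}]'
python3 -m pendant '[{"x":0,"y":0,"z":0,"ax":0,"ay":0,"az":0},{"x":0,"y":0,"z":0,"ax":0,"ay":0,"az":0}]'
python3 - <<'E'
from h import *
im=shot("s9","scene");cv2.imwrite("pics/s9c.png",cv2.resize(im[130:280,230:430],None,fx=3.5,fy=3.5))
E
```

```text
t: 24.55
eef_pos: [439.7, -28.0, 80.1]
ee_rot: [-179.8, 0.5, 89.8]
ft_force: [0.6, 1.1, -3.1]
opening: 0.551
t: 25.05
eef_pos: [588.6, -178.2, 82.0]
ee_rot: [-179.8, 0.5, 90.1]
ft_force: [0.9, 0.9, -3.3]
opening: 0.557
t: 25.25
eef_pos: [590.4, -181.4, 80.8]
ee_rot: [-179.8, 0.5, 89.9]
ft_force: [0.2, 0.3, -3.2]
opening: 0.554
```

View pics/s9c.png

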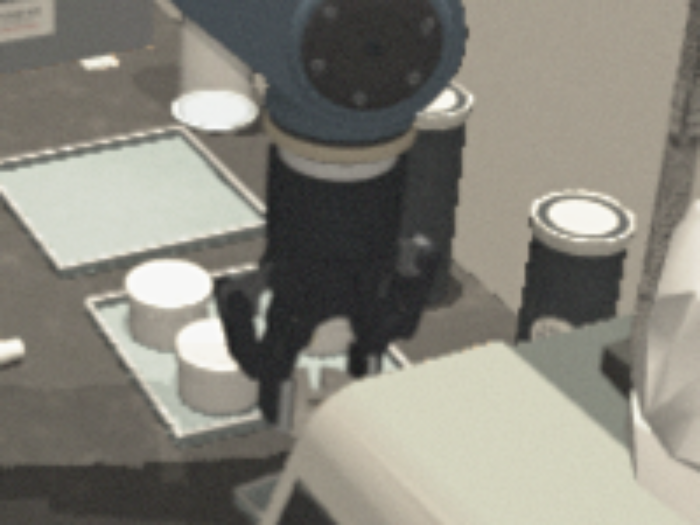

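The steel weight is held (about (325,375) in the crop) and weighs about 3 N on the wrist sensor. Shift and lower.

```bash
python3 -m pendant '[{"x":-0.8,"y":1,"z":1,"ax":-0.003,"ay":0,"az":0},{"x":-0.4,"y":0.6,"z":1.5,"ax":0,"ay":0,"az":0},{"x":0,"y":0,"z":1.5,"ax":0,"ay":0,"az":0},{"x":0,"y":0,"z":0.5,"ax":0,"ay":0,"az":0},{"x":0,"y":0,"z":0,"ax":0,"ay":0,"az":0}]'
python3 -m pendant '[{"x":0,"y":0,"z":0,"ax":0,"ay":0,"az":0},{"x":0,"y":0,"z":0,"ax":0,"ay":0,"az":0}]'
```

```text
t: 25.8
eef_pos: [603.7, -190.4, 32.1]
ee_rot: [-179.8, 0.4, 90.1]
ft_force: [-1.1, -0.3, -3.7]
opening: 0.56
t: 26.0
eef_pos: [603.3, -189.9, 32.2]
ee_rot: [-179.7, 0.4, 90.1]
ft_force: [-0.2, -0.8, -3.4]
opening: 0.557
```

```bash
python3 -m pendant '[{"x":-0.4,"y":0.4,"z":0.8,"ax":-0.005,"ay":0,"az":0},{"x":0,"y":0,"z":0.7,"ax":0,"ay":0,"az":0},{"x":0,"y":0,"z":0.1,"ax":0,"ay":0,"az":0},{"x":0,"y":0,"z":0,"ax":0,"ay":0,"az":0}]'
```

```text
t: 26.4
eef_pos: [608.1, -194.6, 15.8]
ee_rot: [179.9, 0.4, 90.1]
ft_force: [0.5, -0.2, -3.7]
opening: 0.557
```

```bash
python3 -m pendant '[{"x":0,"y":0,"z":0.35,"ax":0,"ay":0,"az":0},{"x":0,"y":0,"z":0,"ax":0,"ay":0,"az":0},{"x":0,"y":0,"z":0,"ax":0,"ay":0,"az":0}]'
```

```text
t: 26.7
eef_pos: [608.1, -194.6, 12.0]
ee_rot: [179.9, 0.4, 90.1]
ft_force: [0.6, -0.4, -2.3]
opening: 0.555
```

```bash
python3 -m pendant '[{"x":0,"y":0,"z":0.1,"ax":0,"ay":0,"az":0},{"x":0,"y":0,"z":0,"ax":0,"ay":0,"az":0}]'
python3 -m pendant '[{"x":0,"y":0,"z":0,"ax":0,"ay":0,"az":0},{"x":0,"y":0,"z":0,"ax":0,"ay":0,"az":0},{"x":0,"y":0,"z":0,"ax":0,"ay":0,"az":0}]' 70
python3 -m pendant '[{"x":0,"y":0,"z":-1,"ax":0,"ay":0,"az":0},{"x":0,"y":0,"z":-2,"ax":0,"ay":0,"az":0},{"x":0,"y":0,"z":-3,"ax":0,"ay":0,"az":0},{"x":0,"y":0,"z":-3,"ax":0,"ay":0,"az":0},{"x":0,"y":0,"z":0,"ax":0,"ay":0,"az":0}]'
```

```text
t: 26.9
eef_pos: [608.3, -194.6, 11.2]
ee_rot: [179.9, 0.4, 90.1]
ft_force: [0.2, 1.2, -3.8]
opening: 0.553
t: 27.2
eef_pos: [609.1, -194.9, 12.3]
ee_rot: [179.7, 0.5, 90.1]
ft_force: [0.0, 0.4, -0.6]
opening: 0.696
t: 27.7
eef_pos: [609.1, -194.2, 108.4]
ee_rot: [179.7, 0.5, 90.1]
ft_force: [-0.4, -1.4, 0.2]
opening: 0.701
```

```bash
python3 -m pendant '[{"x":3,"y":-2,"z":0,"ax":0,"ay":0,"az":0},{"x":4,"y":-2,"z":0,"ax":0,"ay":0,"az":0},{"x":4,"y":-2,"z":0,"ax":0,"ay":0,"az":0},{"x":4,"y":-2,"z":0,"ax":0,"ay":0,"az":0},{"x":4,"y":-2,"z":0,"ax":0,"ay":0,"az":0}]' 100
python3 -m pendant '[{"x":4,"y":-1,"z":0,"ax":0,"ay":0,"az":0},{"x":4,"y":-1,"z":0,"ax":0,"ay":0,"az":0},{"x":4,"y":-1,"z":0,"ax":0,"ay":0,"az":0},{"x":4,"y":-1,"z":0,"ax":0,"ay":0,"az":0},{"x":4,"y":-1,"z":0,"ax":0,"ay":0,"az":0}]'
python3 -m pendant '[{"x":2,"y":0,"z":0,"ax":0,"ay":0,"az":0},{"x":0,"y":0,"z":0,"ax":0,"ay":0,"az":0},{"x":0,"y":0,"z":0,"ax":0,"ay":0,"az":0}]'
```

```text
t: 28.2
eef_pos: [507.8, -3.1, 107.8]
ee_rot: [179.3, 0.7, 89.7]
ft_force: [1.2, 0.7, 0.2]
opening: 1.001
t: 28.7
eef_pos: [454.2, 204.6, 105.9]
ee_rot: [179.2, 0.6, 89.6]
ft_force: [0.1, -0.8, 0.6]
opening: 0.999
t: 29.0
eef_pos: [452.4, 229.2, 106.0]
ee_rot: [179.2, 0.6, 90.0]
ft_force: [0.3, -0.5, -0.5]
opening: 1.006
```

```bash
python3 -m pendant '[{"x":1,"y":0,"z":2,"ax":0.014,"ay":-0.01,"az":0},{"x":0,"y":0,"z":2.5,"ax":0,"ay":0,"az":0},{"x":0,"y":0,"z":1.5,"ax":0,"ay":0,"az":0},{"x":0,"y":0,"z":0,"ax":0,"ay":0,"az":0},{"x":0,"y":0,"z":0,"ax":0,"ay":0,"az":0}]'
python3 - <<'E'
from h import *
im=shot("s10","scene");cv2.imwrite("pics/s10c.png",cv2.resize(im[130:280,130:330],None,fx=3.5,fy=3.5))
im=shot("t10","top");cv2.imwrite("pics/t10c.png",cv2.resize(im[120:300,140:430],None,fx=2.5,fy=2.5))
E
```

```text
t: 29.5
eef_pos: [454.5, 233.4, 45.2]
ee_rot: [179.9, 1.2, 89.7]
ft_force: [0.8, 0.4, 1.0]
opening: 1.002
```

View pics/s10c.png

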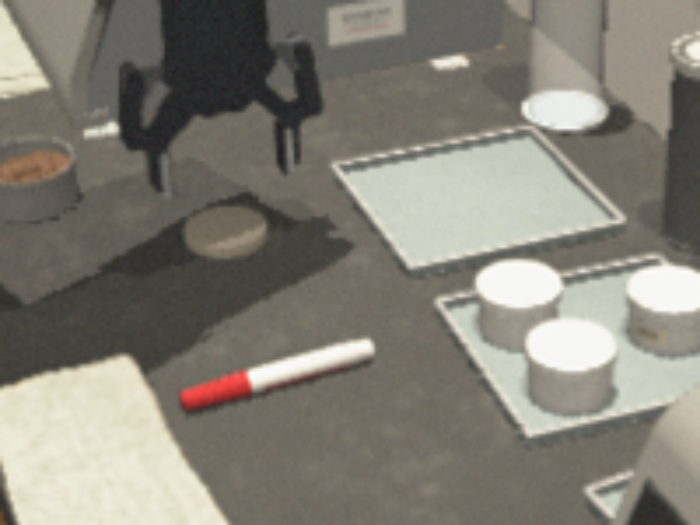

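View pics/t10c.png

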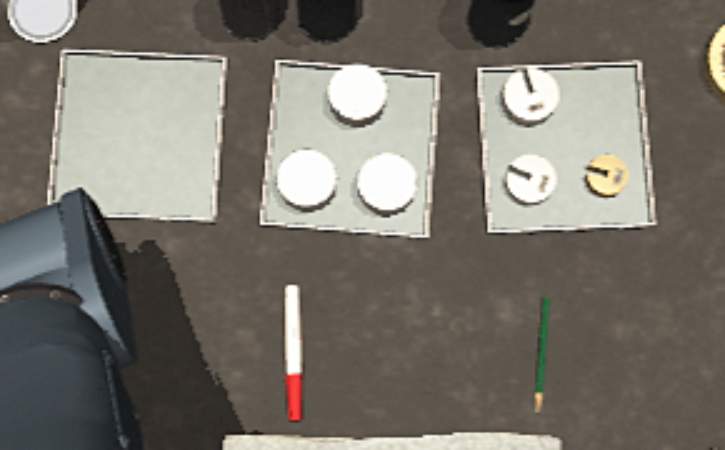

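The steel weight lies flat in the weight tray at (530,180), clear of the others. The stone is below the fingers at (225,231) in the scene crop, and the tool pitch needs a small correction.

```bash
python3 -m pendant '[{"x":0.7,"y":-0.2,"z":0.5,"ax":0,"ay":0.02,"az":0},{"x":0,"y":0,"z":1,"ax":0,"ay":0,"az":0},{"x":0,"y":0,"z":0.8,"ax":0,"ay":0,"az":0},{"x":0,"y":0,"z":0,"ax":0,"ay":0,"az":0},{"x":0,"y":0,"z":0,"ax":0,"ay":0,"az":0}]'
```

```text
t: 30.1
eef_pos: [453.3, 241.4, 22.0]
ee_rot: [179.8, -0.1, 89.7]
ft_force: [0.4, 0.3, 0.4]
opening: 1.001
```

```bash
python3 -m pendant '[{"x":0,"y":-0.1,"z":0.8,"ax":0.003,"ay":0,"az":0},{"x":0,"y":0,"z":0.7,"ax":0,"ay":0,"az":0},{"x":0,"y":0,"z":0,"ax":0,"ay":0,"az":0},{"x":0,"y":0,"z":0,"ax":0,"ay":0,"az":0}]' 95
python3 - <<'E'
from h import *
im=shot("s11","scene");cv2.imwrite("pics/s11c.png",cv2.resize(im[140:240,140:270],None,fx=5,fy=5))
E
```

```text
t: 30.5
eef_pos: [452.3, 241.5, 5.6]
ee_rot: [179.9, -0.1, 89.7]
ft_force: [0.3, -0.1, 0.8]
opening: 0.951
```

View pics/s11c.png

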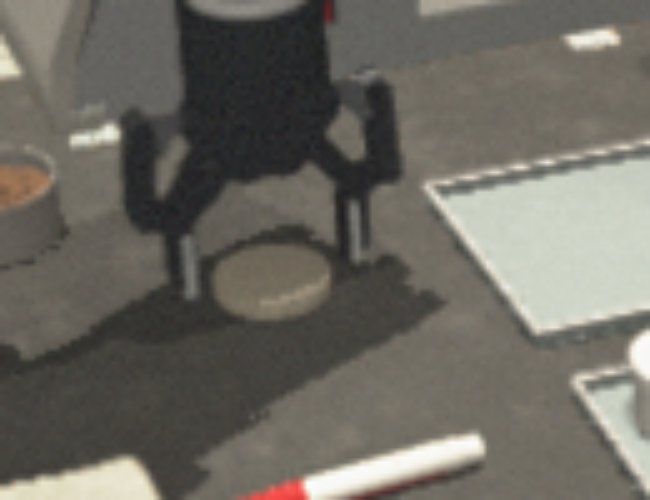

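The fingers straddle the stone (272,280 in the crop), tips just above the worktop. I'll go slightly lower and close.

```bash
python3 -m pendant '[{"x":0,"y":0,"z":0.2,"ax":0,"ay":0,"az":0},{"x":0,"y":0,"z":0,"ax":0,"ay":0,"az":0}]'
python3 -m pendant '[{"x":0,"y":0,"z":0,"ax":0,"ay":0,"az":0},{"x":0,"y":0,"z":0,"ax":0,"ay":0,"az":0},{"x":0,"y":0,"z":0,"ax":0,"ay":0,"az":0},{"x":0,"y":0,"z":0,"ax":0,"ay":0,"az":0},{"x":0,"y":0,"z":0,"ax":0,"ay":0,"az":0}]' 50 40
```

```text
t: 30.75
eef_pos: [452.4, 241.5, 3.8]
ee_rot: [179.9, -0.1, 89.7]
ft_force: [-0.5, 0.4, -0.4]
opening: 0.947
t: 31.25
eef_pos: [452.6, 241.6, 4.7]
ee_rot: [179.9, -0.2, 89.7]
ft_force: [0.5, -0.4, -0.2]
opening: 0.701
```

Gripped: opening 0.70, about 60 mm on the earlier scale. Lift and look.

```bash
python3 -m pendant '[{"x":0,"y":0,"z":0,"ax":0,"ay":0,"az":0},{"x":0,"y":0,"z":-1,"ax":0,"ay":0,"az":0},{"x":0,"y":0,"z":-2,"ax":0,"ay":0,"az":0},{"x":0,"y":0,"z":-2,"ax":0,"ay":0,"az":0},{"x":0,"y":0,"z":0,"ax":0,"ay":0,"az":0}]'
python3 - <<'E'
from h import *
im=shot("s12","scene");cv2.imwrite("pics/s12c.png",cv2.resize(im[120:240,140:270],None,fx=5,fy=5))
E
```

```text
t: 31.75
eef_pos: [452.3, 241.4, 57.4]
ee_rot: [179.9, -0.1, 89.7]
ft_force: [-0.5, 0.0, -0.7]
opening: 0.705
```

View pics/s12c.png

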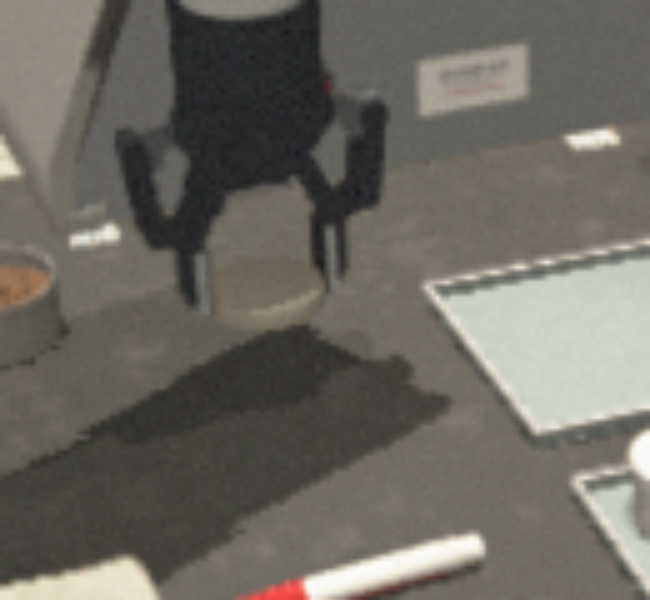

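The stone is held level between the pads (267,293). Carry it to the centre of the empty tray.

```bash
python3 -m pendant '[{"x":0,"y":2.5,"z":0,"ax":0,"ay":0,"az":0},{"x":-0.7,"y":4,"z":0,"ax":0,"ay":0,"az":0},{"x":-0.8,"y":4,"z":0,"ax":0,"ay":0,"az":0},{"x":-0.8,"y":4,"z":0,"ax":0,"ay":0,"az":0},{"x":-0.5,"y":3,"z":0,"ax":0,"ay":0,"az":0}]'
python3 -m pendant '[{"x":0,"y":0.5,"z":0,"ax":0,"ay":0,"az":0},{"x":0,"y":0,"z":0,"ax":0,"ay":0,"az":0},{"x":0,"y":0,"z":0,"ax":0,"ay":0,"az":0}]'
```

```text
t: 32.3
eef_pos: [627.2, 211.4, 52.4]
ee_rot: [-179.6, 0.0, 89.9]
ft_force: [-0.2, -0.0, -0.0]
opening: 0.703
t: 32.6
eef_pos: [633.3, 210.0, 49.2]
ee_rot: [-179.5, 0.1, 89.8]
ft_force: [-0.2, 0.2, -0.3]
opening: 0.701
```

Release height is TCP z of about 7.7.

```bash
python3 -m pendant '[{"x":0,"y":0.6,"z":1,"ax":-0.008,"ay":0,"az":0},{"x":0,"y":0,"z":1.2,"ax":0,"ay":0,"az":0},{"x":0,"y":0,"z":0.8,"ax":0,"ay":0,"az":0},{"x":0,"y":0,"z":0,"ax":0,"ay":0,"az":0},{"x":0,"y":0,"z":0,"ax":0,"ay":0,"az":0}]'
```

```text
t: 33.1
eef_pos: [636.0, 211.0, 15.2]
ee_rot: [-179.7, 0.1, 89.9]
ft_force: [0.3, -0.2, 0.3]
opening: 0.701
```

```bash
python3 -m pendant '[{"x":0,"y":0.3,"z":0.4,"ax":-0.004,"ay":0,"az":0},{"x":0,"y":0,"z":0.2,"ax":0,"ay":0,"az":0},{"x":0,"y":0,"z":0,"ax":0,"ay":0,"az":0},{"x":0,"y":0,"z":0,"ax":0,"ay":0,"az":0}]'
```

```text
t: 33.5
eef_pos: [639.6, 211.2, 9.4]
ee_rot: [180.0, 0.1, 89.9]
ft_force: [-0.1, -0.5, -0.1]
opening: 0.7
```

```bash
python3 -m pendant '[{"x":0,"y":0,"z":0.17,"ax":0,"ay":0,"az":0},{"x":0,"y":0,"z":0,"ax":0,"ay":0,"az":0},{"x":0,"y":0,"z":0,"ax":0,"ay":0,"az":0}]'
```

```text
t: 33.8
eef_pos: [639.8, 211.2, 8.0]
ee_rot: [179.9, 0.1, 89.9]
ft_force: [-0.4, -0.4, -0.8]
opening: 0.704
```

```bash
python3 -m pendant '[{"x":0,"y":0,"z":0.03,"ax":0,"ay":0,"az":0},{"x":0,"y":0,"z":0,"ax":0,"ay":0,"az":0}]'
python3 -m pendant '[{"x":0,"y":0,"z":0,"ax":0,"ay":0,"az":0},{"x":0,"y":0,"z":0,"ax":0,"ay":0,"az":0},{"x":0,"y":0,"z":0,"ax":0,"ay":0,"az":0},{"x":0,"y":0,"z":0,"ax":0,"ay":0,"az":0}]' 85
python3 -m pendant '[{"x":0,"y":0,"z":-1,"ax":0,"ay":0,"az":0},{"x":0,"y":0,"z":-2,"ax":0,"ay":0,"az":0},{"x":0,"y":0,"z":-3,"ax":0,"ay":0,"az":0},{"x":0,"y":0,"z":-3,"ax":0,"ay":0,"az":0},{"x":0,"y":0,"z":0,"ax":0,"ay":0,"az":0}]'
python3 -m pendant '[{"x":-2,"y":-3,"z":0,"ax":0,"ay":0,"az":0},{"x":-2,"y":-4,"z":0,"ax":0,"ay":0,"az":0},{"x":-2,"y":-4,"z":0,"ax":0,"ay":0,"az":0},{"x":-2,"y":-4,"z":0,"ax":0,"ay":0,"az":0},{"x":-2,"y":-4,"z":0,"ax":0,"ay":0,"az":0}]'
python3 -m pendant '[{"x":-2,"y":-2,"z":0,"ax":0,"ay":0,"az":0},{"x":0,"y":0,"z":0,"ax":0,"ay":0,"az":0},{"x":0,"y":0,"z":0,"ax":0,"ay":0,"az":0}]'
python3 - <<'E'
from h import *
im=shot("s13","scene");cv2.imwrite("pics/s13c.png",cv2.resize(im[120:320,150:400],None,fx=3,fy=3))
im=shot("t13","top");cv2.imwrite("pics/t13c.png",cv2.resize(im[120:300,140:430],None,fx=2.5,fy=2.5))
for n,u,z in [("s",None,0)]: pass
E
```

```text
t: 34.0
eef_pos: [639.8, 211.2, 7.8]
ee_rot: [179.9, 0.1, 89.9]
ft_force: [0.3, 0.9, -0.2]
opening: 0.704
t: 34.4
eef_pos: [640.0, 211.2, 8.1]
ee_rot: [179.9, 0.1, 89.9]
ft_force: [-0.2, 1.0, 0.2]
opening: 0.849
t: 34.9
eef_pos: [639.8, 211.4, 103.4]
ee_rot: [179.9, 0.1, 89.9]
ft_force: [0.2, 0.7, 0.6]
opening: 0.848
t: 35.4
eef_pos: [446.4, 110.3, 103.7]
ee_rot: [179.5, -0.0, 90.0]
ft_force: [1.7, 0.5, -0.3]
opening: 0.849
t: 35.7
eef_pos: [420.5, 88.2, 103.7]
ee_rot: [179.7, 0.0, 89.9]
ft_force: [0.3, -0.3, -0.8]
opening: 0.854
```

View pics/s13c.png

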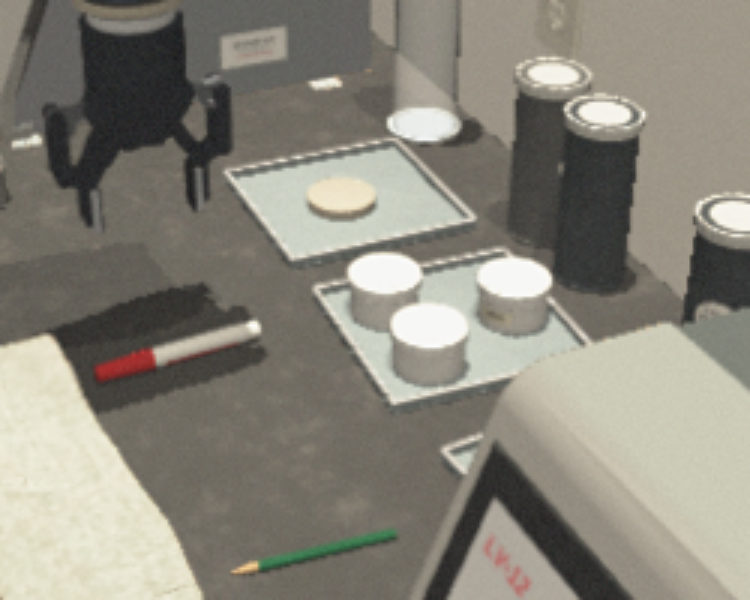

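View pics/t13c.png

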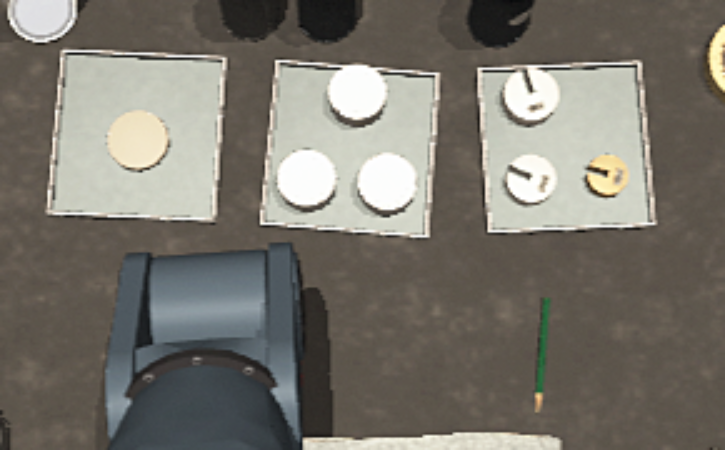

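The final pictures show the stone flat in its tray (137,140). All three tins are clear of each other in the tin tray, and so are the three weights in theirs. The marker and pencil look where they were, and the robot is clear.

```bash
python3 -c "
from workcell import robot
print(robot.finish_job())"
```

```text
the job is handed in; nothing more can be done
None
```

The front row is cleared and the job handed in at about 36 s on the robot's clock. I moved both tins into the tin tray first, then the brass and steel weights into the weight tray, and last the stone into the empty tray.

**Last checks:**
- **Parts:** In the final top view all five parts lie flat on their tray floors, clear of the rims and of each other. The scene camera agrees for the tins and the stone, but the press hides most of the weight tray from it, so the weights were checked only from above.
- **Tin and weight already in the trays:** They look where they were, judged by eye from the top pictures.
- **Forces:** The wrist force stayed under 5 N in every reading.
- **Cameras:** The top camera put the first placed tin within 2 mm of where the gripper released it. My rough readings from the scene camera were up to about 10 mm off in y, so I relied on the top view.

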